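Click the stop wheel of a stick-cutting jig to its long stop

ROBOT

A 6-joint arm with a two-finger parallel gripper is mounted at the origin on the work surface. World frame = base frame: x ahead of the robot, y to its left, z up, the work surface at z = 0. Lengths are in m, angles in rad, forces in N, time in s.
With the tool pointing down it reaches from about 0.375 to 0.9 m from the base axis. Payload 3.1 kg.
Tool frame: the origin (TCP) lies on the centre line of the jaws, within the pads' length; the fingertips stand 22 mm ahead of it and the grasp point (between the pads) lies 3 mm ahead of it; z points along the fingers, x is the direction in which the jaws open and shut, and the axes are right-handed (so a half turn about z gives the same grasp; the last joint's range is limited). The gripper opens to 87 mm and grips with 3 to 60 N. Pads are 19 mm wide; open, the fingers measure 117 mm over their backs; the gripper's body (75 mm by 190 mm) begins 51 mm behind the grasp point.
Start: joints at [-0.178, 0.527, 1.433, -0, 1.181, -0.178], TCP at [0.625, 0, 0.245] pointing down, gripper open.
Joint ranges: [-3.08, 3.08], [-0.75, 2.2], [0.22, 2.44], [-1.43, 4.57], [0, 2.65], [-2.85, 2.85]. Speed limits (rad/s): [2.79, 2.79, 3.14, 3.14, 3.14, 3.14].

INTERFACE

Orientations are given as a unit quaternion [x, y, z, w].
In Python, from rig import robot, camera, order gives the robot as it stands.
- The arm moves only by the shell command python3 -m pendant 'ROWS' [OPENING] [FORCE]. ROWS is JSON, a list of rows, each a list of 2 entries, a list of its own where there are three numbers: the shift along the tool's x, y, z in mm, then the turn about the tool's z in degrees. A call has 1 to 8 rows; each row shifts and turns the commanded pose from where the row before left it, along the tool's axes as they then stand; what a row does not reach is not made up. A row lasts 1/8 s, in which the tool goes at most 62.5 mm and 10.7 degrees, less where a joint would pass 70% of its speed; a pose out of reach is approached as far as the arm can. A call with a gripper value outside its range is refused whole. OPENING is the finger opening in mm, from 0 to 87, set as the call begins (- or left out, the last holds). The fingers move at their own pace and stop on an object; FORCE is the grip in N (left out, the last holds). Time passes only in rows, so rows that do not move let the fingers close. It gives the time, the measured TCP pose, the force and the opening at its end, in the units of the state.
- robot.get_obs(): the state, without advancing time (a new reading comes with each control period).
- camera(name): name is "scene" or "side" or "wrist"; returns a dict with "pixels" (400x640x3 uint8, blue, green, red), "mtx" (3x3 intrinsics, pixels), "R" (3x3) and "t" (3): a world point X has camera coordinates R X + t. Camera axes: x right, y down, z forward; pixel columns grow to the right and rows downward; lengths in m; the calibration is good to about 2 mm. A picture is of the moment at which its call begins. There is no depth.
- order.hand_in(): hands the job in, once; it reports no verdict.
The state is a dict: "time": time; "q": joint angles; "joint_velocities": joint speeds; "joint_torque": joint torques, N m; "position": TCP position; "tool_rot": TCP orientation; "ft_force": force on the tool from outside, world axes, zero at the start; "moment": the same for the moment, N m; "grip_width": finger opening in m.
Only numpy, scipy, OpenCV 4.12 (cv2) and the standard library are available. Lean on these libraries where they do the work, as an engineer would, in place of code of your own. Each camera call takes 0.05 s, during which the arm holds its last target. There are 200 camera calls.

TASK

Set the length stop of the wooden stick-cutting jig: with a fingertip against its arms, gently flick the metal stop wheel clockwise (seen from above), click by click, until the one long, square-headed arm points straight down the stick trough, and do not go past it. Push only: grip or lift nothing, leave the jig where it stands, leave the stick, jar, bundle and plane alone, and take the hand away at the end.

Things in the scene. Friction and masses are not known exactly. Their poses are not given: they have to be found in the camera images.
- jig: The cutting jig, loose, about 3 kg: plywood board 160 (x) x 370 (y) x 20 mm. Origin: on its underside below the wheel's axis; z up. The board spans y -90 to +280 and x -80 to +80 mm. A drum (radius 34 mm, top 33 mm above the work surface) under the wheel hides the click mechanism.
- wheel_axis (a point): Fixed on the jig: on the wheel's vertical axis at the top of its hub, 58 mm above the work surface (a screw cap rises to 63 mm). Hub radius 18 mm. The six arms are radial bars 9 mm wide, 34 to 50 mm high above the work surface. The gaps between them are open from above: 31 mm wide at 40 mm from the axis, 41 mm at 50 mm.
- stop_wheel (a joint): Bare-metal wheel's angle, rad, clockwise from above. 0 (goal): long arm along jig +y, down the trough. Six arms and six clicks, 1.047 rad apart, an arm along +y in each. Starts 1 to 3 clicks short (about -1.05, -2.09 or -3.14), settled after 0.5 s. Resists with up to 0.13 N m (3 N at an arm's end); pushed past half way it snaps on by itself to the next click. Turns both ways without end.
- head_tip (a point): Middle of the end face of the long arm: 78 mm from the wheel's axis, 42 mm above the work surface. The long arm carries a square head 20 x 20 mm, from 58 to 78 mm from the axis; the five plain arms have round ends 59.5 mm from the axis.
- trough_mouth (a point): Fixed on the jig: near end of the dark wooden stick trough, on its centre line, 90 mm from the wheel's axis, 42 mm above the work surface. The trough runs from here along jig +y for 190 mm, 50 mm wide; bed 32 mm, rails 40 mm high. With the wheel set, the head's end face stands 12 mm before this point.
- stick: Loose light wooden stick 14 x 150 x 14 mm (long along its y) lying in the trough; origin: centre of its underside. Leave it.
- jar: Loose closed jar, radius 32 mm, 85 mm tall, beyond the jig; origin: centre of its underside. Leave it.
- bundle: Loose bundle of glued wood sticks, 42 x 120 x 42 mm (long along its y), past the wheel's end of the jig; origin: centre of its underside. Leave it.
- plane: Loose wooden hand plane, 55 x 170 x 34 mm (long along its y) with a steel iron that rises to about 75 mm, beyond the jig; origin: centre of its underside. Leave it.

How it is judged:
At the end, for the whole second after the job is handed in: The stop wheel is at rest in the click where the long arm points down the trough (joint within 0.12 rad of 0, reached clockwise), and the jig is within 20 mm of where it stood (value of joint stop_wheel between -0.12 and 0.12 rad and velocity of joint stop_wheel between -0.1 and 0.1 rad/s and distance of jig from where it was at the start of the episode below 0.02 m); the robot touches nothing.
It fails at once if the wheel was turned past the long arm's place (by more than 0.7 rad) (value of joint stop_wheel above 0.7 rad).
It fails at once if the wheel was turned backwards past its farthest start (more than half a click) (value of joint stop_wheel below -3.8 rad).
It fails at once if the jig or wheel was gripped or struck hard (over 25 N) (contact force between the fingers and jig above 25 N).
It fails at once if the jig was lifted, carried or shoved (over 20 mm or tilted) (distance of jig from where it was at the start of the episode above 0.02 m or angle between jig's own z axis and vertical above 0.08 rad).
It fails at once if the stick (over 20 mm), jar, bundle or plane (over 15 mm) was pushed or lifted (distance of stick from where it was at the start of the episode above 0.02 m or distance of any of jar, bundle, plane from where it was at the start of the episode above 0.015 m).
It also fails if it takes over 51 s, if anything falls off the work surface, if the arm or the gripper's body presses on something with over 40 N, if the wrist force passes 120 N, or if a joint passes its speed limit or range.

## Working session

There is one attempt and no reset: what is moved stays moved. The work goes in short steps, Python scripts to look and compute and a shell command to move; the robot and the scene stay as the last step left them, time stands still between calls to the robot, and variables do not carry over. Pictures are saved under pics/ and viewed, about 8 in all and at most 12, crops included, and the job is handed in when it is done.

```bash
ls; mkdir -p pics; python3 - <<'E'
from rig import robot,camera
import cv2,numpy as np
o=robot.get_obs();print(o['time'],o['position'],o['tool_rot'],o['grip_width'])
for n in('scene','wrist'):
    c=camera(n);cv2.imwrite(f'pics/{n}0.png',c['pixels']);print(n,c['mtx'].tolist(),c['R'].round(4).tolist(),c['t'].round(4).tolist())
E
```

```text
pics
0.0 [6.24330993e-01 1.33371110e-04 2.43577526e-01] [ 9.99999429e-01 -1.49986959e-05 -1.05156408e-03 -1.88438479e-04] 0.08694305809265257
scene [[463.4779044834488, 0.0, 316.5492121027798], [0.0, 463.4779044834488, 200.51505629172266], [0.0, 0.0, 1.0]] [[0.7762, 0.6304, -0.0098], [0.415, -0.5226, -0.7447], [-0.4746, 0.574, -0.6673]] [-0.4699, -0.2147, 1.4611]
wrist [[322.11830300604777, 0.0, 311.6506877508466], [0.0, 322.11830300604777, 197.64335042294115], [0.0, 0.0, 1.0]] [[1.0, 0.0009, -0.0021], [0.0014, -0.9644, 0.2646], [-0.0018, -0.2646, -0.9644]] [-0.6236, -0.0318, 0.3899]
```

View pics/scene0.png

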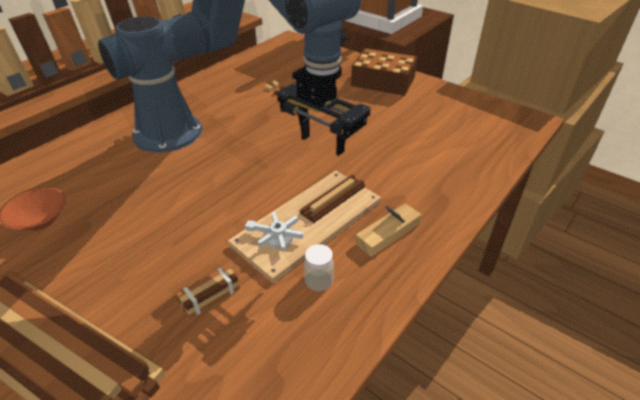

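View pics/wrist0.png

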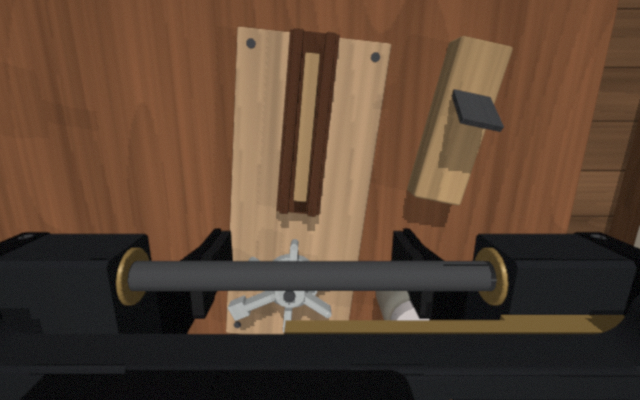

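The long arm's head is at about (240,310) in the wrist view and the hub at about (290,292). Trough direction is image-up, and the head is roughly 120° counter-clockwise from it, so two clicks are needed. Next I locate the jig.

```bash
cat >h.py <<'E'
import numpy as np,cv2
def ray(c,uv,z):
    K,R,t=c['mtx'],np.array(c['R']),np.array(c['t'])
    C=-R.T@t; d=R.T@np.linalg.inv(K)@np.array([uv[0],uv[1],1.])
    return C+d*(z-C[2])/d[2]
def proj(c,X):
    p=np.array(c['mtx'])@(np.array(c['R'])@np.array(X)+c['t']); return p[:2]/p[2]
E
python3 - <<'E'
from rig import camera
from h import *
w=camera('wrist');s=camera('scene')
for n,uv,z in [('cornL',(238,28),.02),('cornR',(390,43),.02),('hub',(290,296),.063),('mouthL',(278,213),.04),('mouthR',(320,216),.04),('railtopL',(297,30),.04),('railtopR',(338,34),.04),('head',(240,310),.05)]:
    print(n,ray(w,uv,z).round(4))
print('scene hub',ray(s,(278,230),.063).round(4),'head',ray(s,(250,226),.05).round(4),'bundle',ray(s,(210,285),.042),'jar',ray(s,(319,256),.085))
im=s['pixels'][140:320,170:440];cv2.imwrite('pics/c.png',cv2.resize(im,None,fx=2.9,fy=2.9,interpolation=cv2.INTER_CUBIC))
E
```

```text
cornL [0.5483 0.1531 0.02  ]
cornR [0.7045 0.1391 0.02  ]
hub [ 0.5996 -0.1296  0.063 ]
mouthL [ 0.5861 -0.039   0.04  ]
mouthR [ 0.6332 -0.0425  0.04  ]
railtopL [0.6095 0.147  0.04  ]
railtopR [0.6492 0.1435 0.04  ]
head [ 0.5389 -0.1567  0.05  ]
scene hub [ 0.6103 -0.1433  0.063 ] head [ 0.5413 -0.1654  0.05  ] bundle [ 0.59314703 -0.33431568  0.042     ] jar [ 0.74369741 -0.16100083  0.085     ]
```

View pics/c.png

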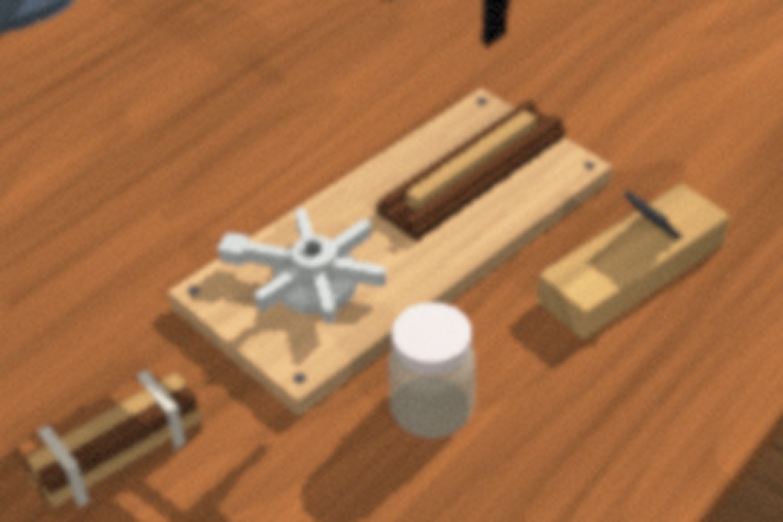

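Axis is at about (0.600, -0.130), and the hub ray and trough mouth agree. Jig yaw is about 5.7° clockwise. The clear crop confirms the long arm at −120°, so two clicks. Plan: a closed fingertip, radial in the open gap at +30°, swept clockwise along a 54 mm arc. First I hover over that gap.

```bash
python3 -m pendant '[[[2.6,28.7,40],0],[[2.6,28.7,40],0],[[2.6,28.7,40],0],[[0,0,0],-10.7],[[0,0,0],-10.7],[[0,0,0],-10.7],[[0,0,0],-10.7],[[0,0,0],-10.7]]' 0 10; python3 -m pendant '[[[0,0,0],0],[[0,0,0],0]]'
python3 - <<'E'
from rig import camera,robot
from h import *
from scipy.spatial.transform import Rotation as Ro
o=robot.get_obs();p=o['position'];print(p,o['grip_width'],o['q'][5]);X=Ro.from_quat(o['tool_rot']).as_matrix()[:,0];print('x axis compass',np.degrees(np.arctan2(X[0],X[1])))
d=p[:2]-[.600,-.130];print('r',np.hypot(*d),'compass',np.degrees(np.arctan2(*d)))
for n in('side','wrist'):
    c=camera(n);im=c['pixels'].copy()
    for r,a in((0,0),(78,-120),(59.5,0),(59.5,60),(54,30)):
        A=np.radians(a+5.7);P=[.6+r*.001*np.sin(A),-.13+r*.001*np.cos(A),.05 if r else .063]
        u=proj(c,P);cv2.circle(im,tuple(int(v) for v in u),2,(0,0,255),-1)
        if r==0:k=u
    if n=='side':
        x,y=int(np.clip(k[0]-130,0,380)),int(np.clip(k[1]-110,0,200));im=cv2.resize(im[y:y+200,x:x+260],None,fx=3,fy=3)
    cv2.imwrite(f'pics/{n}1.png',im)
E
```

```text
time: 1.2
position: [0.6326, -0.086, 0.1242]
tool_rot: [0.892, 0.453, -0.0, -0.0]
ft_force: [0.0, 0.7, -0.1]
grip_width: 0.0151
time: 1.45
position: [0.6327, -0.086, 0.1244]
tool_rot: [0.894, 0.449, -0.0, -0.0]
ft_force: [0.2, 0.4, -0.3]
grip_width: 0.0015
[ 0.63273194 -0.08601925  0.12444041] 0.0014813973722978652 -1.2409798505861767
x axis compass 36.6523134312976
r 0.05482414370585433 compass 36.657855101037505
```

View pics/wrist1.png

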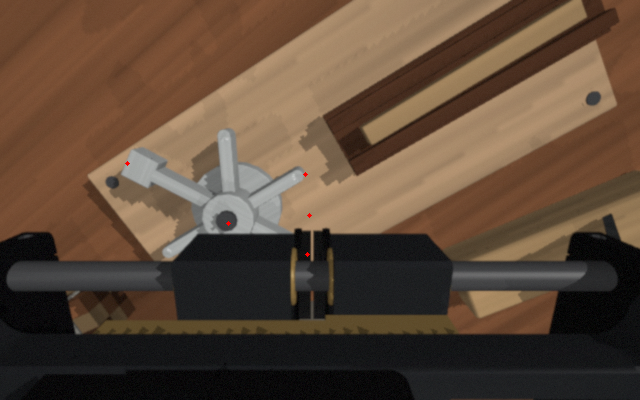

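View pics/side1.png

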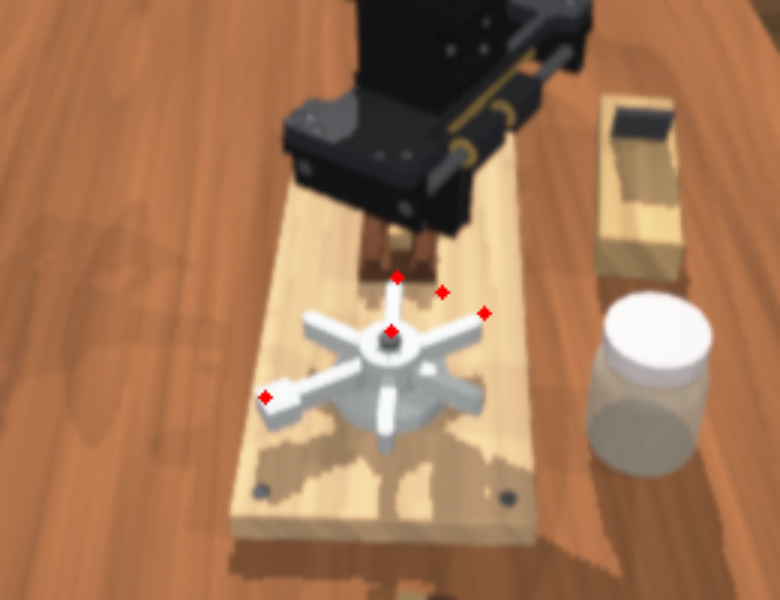

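The projected points land on the wheel within about 3 mm (cap at (228,218) in the wrist view, drawn at (228,223)). The side view suggests the axis is about 3 mm nearer −y. I correct by [-3, +1] and descend into the gap.

```bash
python3 -m pendant '[[[-3,1,0],0],[[0,0,20],0],[[0,0,20],0],[[0,0,6],0],[[0,0,6],0],[[0,0,5],0],[[0,0,5],0],[[0,0,0],0]]'; python3 - <<'E'
from rig import camera
import cv2
c=camera('side');from h import *
k=proj(c,[.6,-.133,.05]);x,y=int(k[0])-130,int(k[1])-100
cv2.imwrite('pics/side2.png',cv2.resize(c['pixels'][y:y+200,x:x+260],None,fx=3,fy=3))
E
```

```text
time: 2.55
position: [0.6316, -0.089, 0.0623]
tool_rot: [0.893, 0.45, -0.0, -0.0]
ft_force: [-0.6, 0.8, 0.4]
grip_width: 0.0003
```

View pics/side2.png

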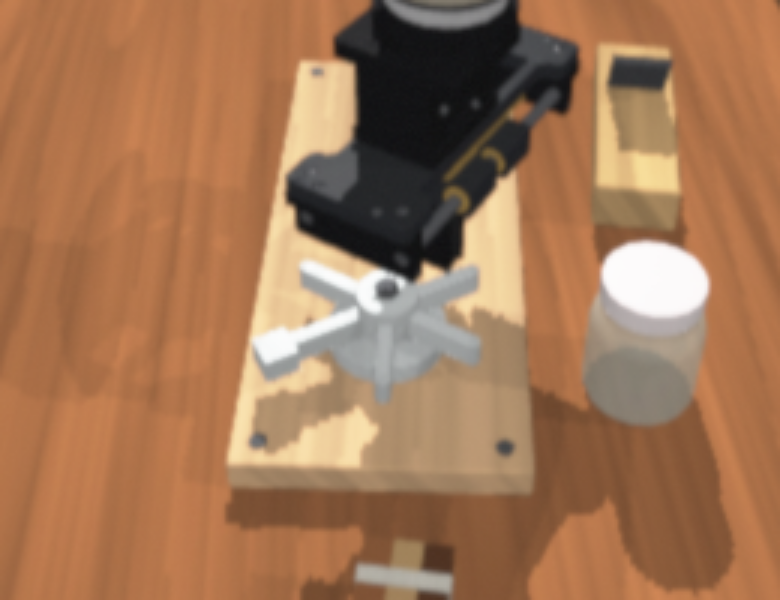

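The fingertip sits in the gap (between the +y and +60° arms, around (430,265)) with no contact force. Now I sweep the first click slowly.

```bash
for i in 1; do python3 -m pendant '[[[-0.1,3.8,0],4],[[-0.1,3.8,0],4],[[-0.1,3.8,0],4],[[-0.1,3.8,0],4],[[-0.1,3.8,0],4],[[-0.1,3.8,0],4],[[-0.1,3.8,0],4],[[-0.1,3.8,0],4]]'; done; python3 -m pendant '[[[-0.1,3.8,0],4],[[-0.1,3.8,0],4],[[-0.1,3.8,0],4],[[-0.1,3.8,0],4],[[-0.1,3.8,0],4],[[-0.1,3.8,0],4],[[-0.1,3.8,0],4],[[0,0,0],0]]'; python3 - <<'E'
from rig import camera,robot
from h import *
p=robot.get_obs()['position'];d=p[:2]-[.599,-.133];print('r',np.hypot(*d),'compass',np.degrees(np.arctan2(*d))-5.7)
c=camera('side')
k=proj(c,[.6,-.133,.05]);x,y=int(k[0])-130,int(k[1])-100
cv2.imwrite('pics/side3.png',cv2.resize(c['pixels'][y:y+200,x:x+260],None,fx=3,fy=3))
E
```

```text
time: 3.6
position: [0.6498, -0.1122, 0.0628]
tool_rot: [0.983, 0.185, -0.0, -0.0]
ft_force: [-0.7, 1.0, -0.0]
grip_width: 0.0001
time: 4.6
position: [0.6542, -0.1391, 0.0629]
tool_rot: [0.998, -0.056, 0.0, 0.0]
ft_force: [0.7, -0.6, -0.2]
grip_width: 0.0001
r 0.05552384470646804 compass 90.65769627179395
```

View pics/side3.png

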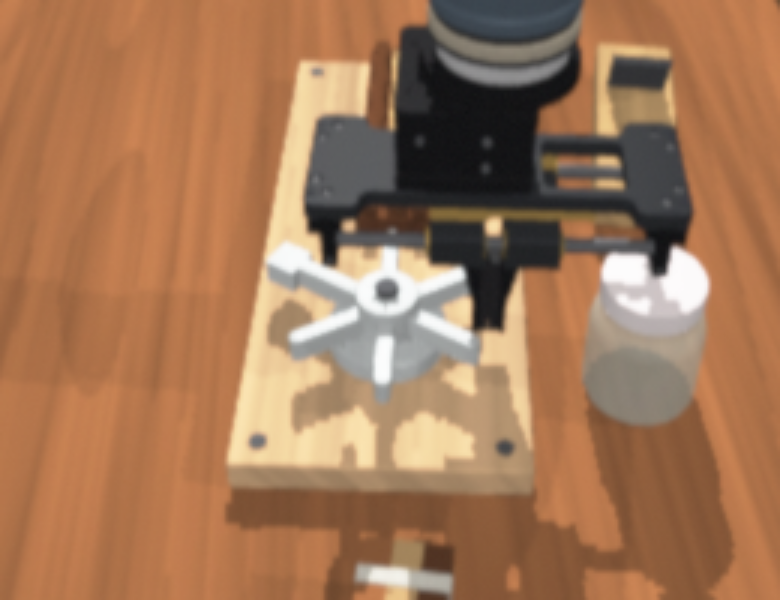

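The first click is done: the head is now at (290,262), i.e. −60°, and the jig and jar have not moved. The finger is centred in its gap again, so I sweep the second click the same way.

```bash
python3 -m pendant '[[[-0.1,3.8,0],4],[[-0.1,3.8,0],4],[[-0.1,3.8,0],4],[[-0.1,3.8,0],4],[[-0.1,3.8,0],4],[[-0.1,3.8,0],4],[[-0.1,3.8,0],4],[[-0.1,3.8,0],4]]';  python3 -m pendant '[[[-0.1,3.8,0],4],[[-0.1,3.8,0],4],[[-0.1,3.8,0],4],[[-0.1,3.8,0],4],[[-0.1,3.8,0],4],[[-0.1,3.8,0],4],[[-0.1,3.8,0],4],[[0,0,0],0]]'; python3 - <<'E'
from rig import camera,robot
from h import *
p=robot.get_obs()['position'];d=p[:2]-[.599,-.133];print('r',np.hypot(*d),'compass',np.degrees(np.arctan2(*d))-5.7)
c=camera('side')
k=proj(c,[.6,-.133,.05]);x,y=int(k[0])-130,int(k[1])-100
cv2.imwrite('pics/side4.png',cv2.resize(c['pixels'][y:y+200,x:x+260],None,fx=3,fy=3))
E
```

```text
time: 5.65
position: [0.6431, -0.1662, 0.0627]
tool_rot: [0.944, -0.33, 0.0, -0.0]
ft_force: [1.9, 0.8, -1.2]
grip_width: 0.0004
time: 6.65
position: [0.6218, -0.1828, 0.0627]
tool_rot: [0.837, -0.548, -0.0, -0.0]
ft_force: [-0.7, 0.4, 0.3]
grip_width: 0.0004
r 0.054720036613360966 compass 149.711670362046
```

View pics/side4.png

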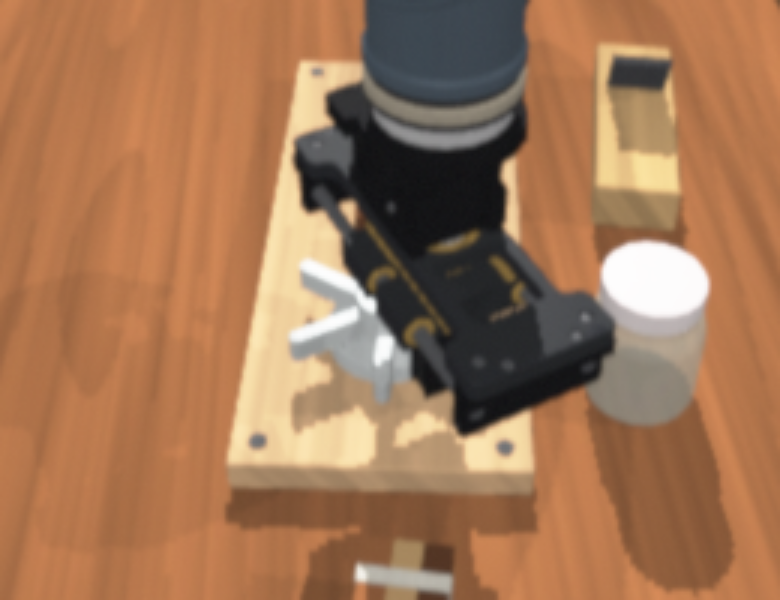

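The arms at 180°, 240° and 300° are all plain and back in their click positions, so the long arm should now be at 0, hidden under the gripper. I lift straight up, back away and look.

```bash
python3 -m pendant '[[[0,0,-5],0],[[0,0,-15],0],[[0,0,-30],0],[[0,0,-40],0],[[0,0,-40],0],[[0,0,-40],0],[[0,0,0],0],[[0,0,0],0]]'; python3 - <<'E'
from rig import camera,robot
from h import *
c=camera('scene')
cv2.imwrite('pics/scene5.png',cv2.resize(c['pixels'][140:320,170:440],None,fx=2.9,fy=2.9,interpolation=cv2.INTER_CUBIC))
c=camera('side');k=proj(c,[.6,-.133,.05]);x,y=int(k[0])-130,int(k[1])-100
cv2.imwrite('pics/side5.png',cv2.resize(c['pixels'][y:y+200,x:x+260],None,fx=3,fy=3))
E
```

```text
time: 7.7
position: [0.6215, -0.1826, 0.2329]
tool_rot: [0.836, -0.548, -0.0, 0.0]
ft_force: [-0.2, 0.2, -0.4]
grip_width: 0.0007
```

View pics/scene5.png

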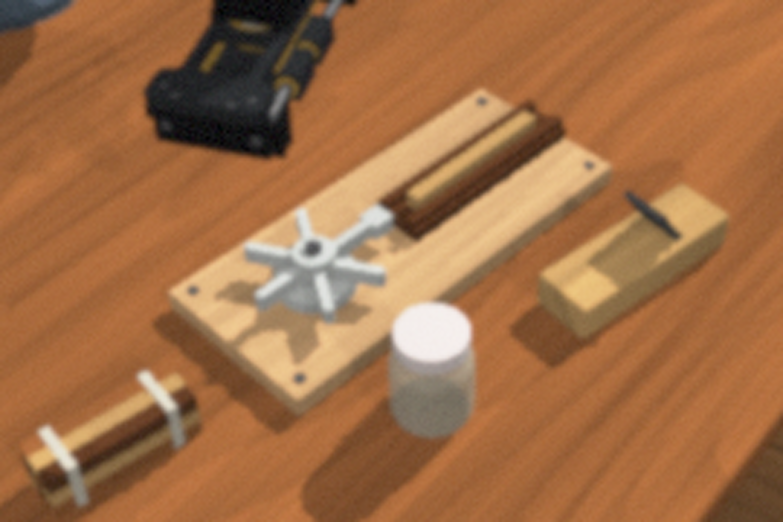

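View pics/side5.png

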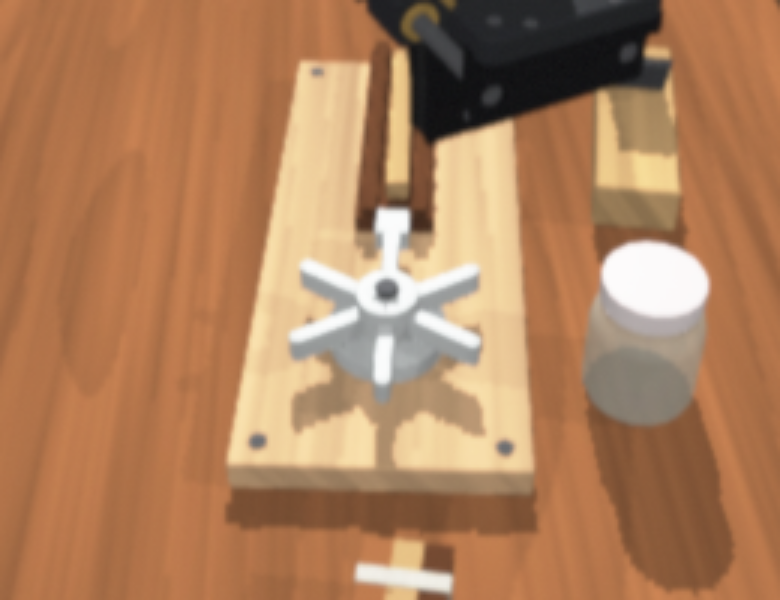

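The square head now points straight down the trough (side view: hub (387,290), head (392,220), trough centre about (397,205)). The jig and loose items have not moved, and the hand is clear above.

```bash
python3 -c "
from rig import order
print(order.hand_in())"
```

```text
the job is handed in; nothing more can be done
None
```

The stop wheel is set: the long, square-headed arm now points straight down the stick trough, and the job is handed in. The hand-in gave no verdict.

- **What I did:** The wheel started two clicks short. I lowered the closed fingertip into the gap ahead of the +y arm and swept it slowly clockwise around the wheel's axis, 60° per click. I then lifted straight up, and the hand finished at TCP height 0.233 m. That took 7.7 s, and forces read between moves stayed below about 3 N.
- **Last checks:** Both final views (scene and side) show the long arm lined up with the trough, with its head just short of the trough mouth. By eye, the jig, stick, jar, bundle and plane are where they were before. I judged alignment from the pictures and did not measure the wheel's angle.
- **Disagreement:** The wrist and side cameras disagreed by about 3 mm on the axis position. I allowed for this before lowering the finger, and it caused no trouble.

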